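# Draw the red-handled setting rod from its tube and lay it on the stage

### The arm

A 6-joint arm with a two-finger parallel gripper is mounted at the origin on the work surface. World frame = base frame: x ahead of the robot, y to its left, z up, the work surface at z = 0. Lengths are in mm, angles in rad, forces in N, time in s.
With the tool pointing down it reaches from about 375 to 900 mm from the base axis. Payload 3.1 kg.
Tool frame: the origin (TCP) lies on the centre line of the jaws, within the pads' length; the fingertips stand 11 mm ahead of it and the grasp point (between the pads) lies 8 mm behind it; y points along the fingers, z is the direction in which the jaws open and shut, and the axes are right-handed (so a half turn about y gives the same grasp; the last joint's range is limited). The gripper opens to 85 mm and grips with 20 to 120 N. Pads are 22 mm wide; open, the fingers measure 114 mm over their backs; the gripper's body (76 mm by 85 mm) begins 54 mm behind the grasp point. The pads swing forward as they close: fully open they stand 13 mm farther back than shut.
Start: joints at [0.944, 0.527, 1.433, -0, 1.181, -0.178], TCP at [271.136, 563.1, 242.31] pointing down, gripper open.
Joint ranges: [-3.08, 3.08], [-0.75, 2.2], [0.22, 2.44], [-1.43, 4.57], [0, 2.65], [-2.85, 2.85]. Speed limits (rad/s): [2.79, 2.79, 3.14, 3.14, 3.14, 3.14].

### API

Orientations are given as a rotation vector (axis times angle).
In Python, from cell import bot, sense, grab_frame, get_calibration, workorder gives the robot as it stands. Calls block until the motion is done:
- bot.movep(position, orientation): joint-space move of the TCP to a pose.
- bot.movel(position, rot=None, speed=150, f_stop=None): straight line of the TCP; rot=None keeps the orientation; speed is the mean speed in mm/s. With f_stop (N) it stops when the force on the tool has changed by that much, and returns True; else False.
- bot.move_j(angles): joint-space move.
- bot.open_jaws() and bot.grab(newtons=None): open the fingers fully, or close them until they stop; newtons is the grip in N (None keeps the last).
- bot.wait(seconds).
- bot.inverse_kinematics(position, orientation): joint angles nearest the present ones, or None.
- sense(): the state.
- grab_frame(name): name is "scene" or "top" or "wrist"; returns the picture (420x560x3 uint8, red, green, blue); there is no depth.
- get_calibration(name): a dict with "camera_matrix" (3x3 intrinsics, pixels), "R" (3x3) and "t" (3): a world point X has camera coordinates R X + t. Camera axes: x right, y down, z forward; pixel columns grow to the right and rows downward; lengths in mm; the calibration is good to about 2 mm. A picture is of the moment at which its call begins: read the wrist's pose just before it. get_calibration takes no time and is no camera call; for the wrist camera it gives the pose at the moment of the call.
A pose or a line that the arm cannot do raises bot.IKError and nothing moves.
- workorder.finish_job(): hands the job in, once; it reports no verdict.
The state is a dict: "time": time; "joint_pos": joint angles; "joint_velocities": joint speeds; "joint_torque": joint torques, N m; "tcp_pos": TCP position; "tcp_rot": TCP orientation; "contact_force": force on the tool from outside, world axes, zero at the start; "wrist_torque": the same for the moment, N m; "grip_width": opening from 0.0 (shut) to 1.0 (fully open).
Only numpy, scipy, OpenCV 4.12 (cv2) and the standard library are available. Lean on these libraries where they do the work, as an engineer would, in place of code of your own. Each camera call takes 0.05 s, during which the arm holds its last target.

### The job

Draw the red-handled setting rod straight out of its storage tube and lay it gently in the two V rests of the cross slide stage, centred over them, then let go. Leave the blue-handled rod in its tube.

Things in the scene. Friction and masses are not known exactly. Their poses are not given: they have to be found in the camera images.
- red_rod: Setting rod, 0.18 kg: round steel shaft 130 mm long, 14 mm thick, then a red plastic handle 55 mm long, 18 mm square. Origin on the axis at mid-shaft; x along the axis to the handle: shaft x = -65 to 65 mm, handle 65 to 120 mm. It starts level in its tube, axis 44 mm above the bench, handle sides upright; 10 mm of shaft and the handle stick out of the mouth.
- red_tube: Fixed level aluminium tube holding the red rod: 150 mm long, 30 mm outside, 22 mm bore, axis 48 mm above the bench, on two black saddles and a 60 mm wide foot plate. Origin on the bench under mid-tube; x runs along the tube to the open mouth (x = 75 mm), z up. The rod is out once its origin is beyond x = 140 mm.
- stage: Fixed grey stage, 110 (x) by 150 mm (y), top plate 50 mm high, brass knob on its +y side. Two dark V rests 12 mm thick at x = -35 and 35 mm; 90 degree V along x, 50 mm wide at the top; tops 95 mm, root 70 mm above the bench. Origin on the bench under the midpoint between the rests. A shaft lying in both has its axis 80 mm above the bench; its handle may overhang either end.
- blue_rod: The same rod with a blue handle, in a second tube like the first, beside it. To be left alone. Origin and axes as for the red rod.

How it is judged:
By the outcome, as a careful person would: the job done as asked, in the order asked, and still so for the second after the job is handed in, with the robot touching nothing.
It also fails if it takes over 43 s, if anything falls off the work surface, if the arm or the gripper's body presses on something with over 40 N, if the wrist force passes 120 N, or if a joint passes its speed limit or range.

## Working session

There is one attempt and no reset: what is moved stays moved. The work goes in short steps, each a Python script; the robot and the scene stay as the last script left them, time stands still between calls to the robot, and variables do not carry over. Pictures are saved under pics/ and viewed, and the job is handed in when it is done.

```bash
ls; mkdir -p pics; python3 - <<'E'
from cell import bot, sense, grab_frame, get_calibration, workorder
import cv2
for n in ("scene","top","wrist"):
    c=get_calibration(n); f=grab_frame(n)
    cv2.imwrite(f"pics/{n}0.png",f[:,:,::-1])
    print(n,c["camera_matrix"],c["R"],c["t"])
s=sense();print(s)
E
```

```text
pics
scene [[410.58466083   0.         282.88156055]
 [  0.         410.58466083 214.17922063]
 [  0.           0.           1.        ]] [[-0.41935061  0.90760753  0.01984027]
 [ 0.63350658  0.30821908 -0.70969741]
 [-0.65024187 -0.2850431  -0.7042272 ]] [ 228.94311869 -302.62989953 1211.2033249 ]
top [[411.17013824   0.         280.13124932]
 [  0.         411.17013824 201.67158794]
 [  0.           0.           1.        ]] [[ 1.79178401e-03 -9.99888051e-01 -1.48551140e-02]
 [-9.87205513e-01  5.99884575e-04 -1.59451921e-01]
 [ 1.59442982e-01  1.49507539e-02 -9.87093922e-01]] [ -9.57871694 554.35459376 603.57303122]
wrist [[344.49423998   0.         282.53033541]
 [  0.         344.49423998 205.45852402]
 [  0.           0.           1.        ]] [[ 0.43387838  0.90097067 -0.00118788]
 [ 0.8622504  -0.41484886  0.29055925]
 [ 0.26129257 -0.12709162 -0.95685627]] [-622.88047648  -37.51940637  378.35899285]
{'time': 0.15, 'joint_pos': array([ 9.43484004e-01,  5.28278204e-01,  1.43359166e+00, -1.52860919e-05,
        1.18141346e+00, -1.78508577e-01]), 'joint_velocities': array([-0.00198691, -0.00380086, -0.00411266, -0.00020856,  0.00178306,
        0.00018028]), 'joint_torque': array([ 8.01789502e-04, -4.42739940e+01, -1.78277045e+01, -2.85066972e-04,
        5.48535230e-03, -8.63758132e-07]), 'tcp_pos': array([270.84840175, 562.68034565, 241.54788624]), 'tcp_rot': array([-1.54355842,  0.35253859, -0.35151045]), 'contact_force': array([ 0.04693261, -0.03920516, -0.04315895]), 'wrist_torque': array([-0.00608484, -0.01086071,  0.01889707]), 'grip_width': 0.9980437180187338}
```

View pics/scene0.png

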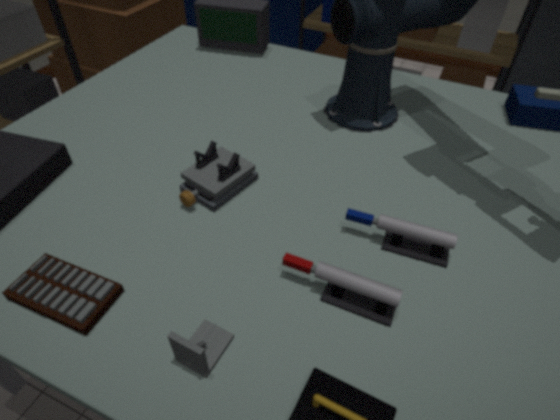

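View pics/top0.png

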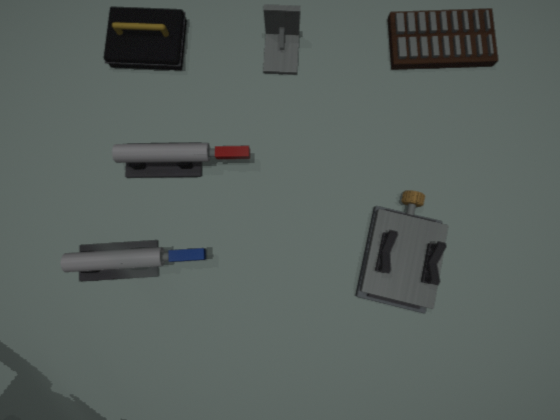

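View pics/wrist0.png

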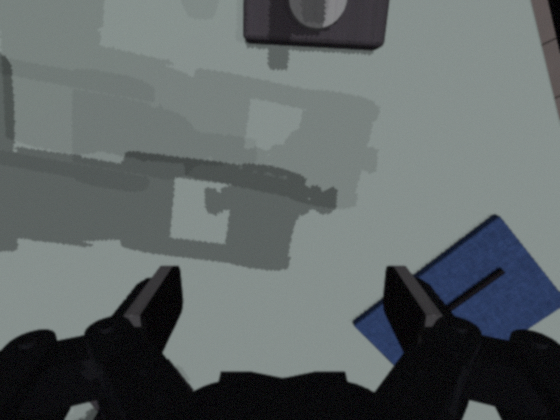

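The top view shows the red handle at about (232,152), with its tube centred at (162,152) and the mouth facing right (-Y). The blue handle is at (187,255). The stage is at (405,258), its V rests at (387,251) and (433,262), and its knob at (412,198), so stage +x is about world -Y.

```bash
cat > h.py <<'E'
import numpy as np, cv2
def ray(c,px,z):
    K=c["camera_matrix"];R=np.array(c["R"]);t=np.array(c["t"])
    C=-R.T@t; d=R.T@np.linalg.solve(K,[px[0],px[1],1.]); return C+d*(z-C[2])/d[2]
def proj(c,X):
    p=c["camera_matrix"]@(c["R"]@np.asarray(X,float)+c["t"]); return p[:2]/p[2]
def tri(c1,p1,c2,p2):
    P1=c1["camera_matrix"]@np.c_[c1["R"],c1["t"]];P2=c2["camera_matrix"]@np.c_[c2["R"],c2["t"]]
    X=cv2.triangulatePoints(P1,P2,np.array(p1,float).reshape(2,1),np.array(p2,float).reshape(2,1));return (X[:3]/X[3]).ravel()
E
python3 - <<'E'
from h import *
from cell import get_calibration
f=cv2.imread("pics/top0.png"); c=get_calibration("top")
print("cam",-np.array(c["R"]).T@c["t"])
h=cv2.cvtColor(f,cv2.COLOR_BGR2HSV)
H,S,V=cv2.split(h)
red=(((H<8)|(H>172))&(S>120)&(V>60)).astype(np.uint8)
red[:, :200]=0; red[:100]=0
n,l,st,ce=cv2.connectedComponentsWithStats(red)
print(st[1:])
i=1+np.argmax(st[1:,4]); ys,xs=np.nonzero(l==i)
r=cv2.minAreaRect(np.c_[xs,ys].astype(np.float32)); print(r)
for b in cv2.boxPoints(r): print(b,ray(c,b,53).round(1))
print("ctr",ray(c,ce[i],53))
# dark rests
dk=((V<60)).astype(np.uint8); dk[:,:370]=0; dk[:225]=0; dk[290:]=0;dk[:,450:]=0
n,l,st,ce=cv2.connectedComponentsWithStats(dk);print(st[1:],ce[1:])
def up(n,x0,y0,x1,y1,k): cv2.imwrite(f"pics/{n}.png",cv2.resize(f[y0:y1,x0:x1],None,fx=k,fy=k,interpolation=cv2.INTER_CUBIC))
up("stage_top",350,180,460,320,4); up("red_top",100,120,270,190,4)
s=cv2.imread("pics/scene0.png"); cv2.imwrite("pics/stage_sc.png",cv2.resize(s[130:215,170:270],None,fx=6,fy=6,interpolation=cv2.INTER_CUBIC))
E
```

```text
cam [451.04358996 -18.93406521 684.03388264]
[[215 146  34  11 364]]
((231.5, 151.0), (10.0, 33.0), 90.0)
[215. 146.] [642.9  94.6  53. ]
[248. 146.] [642.8  41.9  53. ]
[248. 156.] [626.3  41.7  53. ]
[215. 156.] [626.5  94.1  53. ]
ctr [634.41282609  67.75202762  53.        ]
[[370 225   5  21  60]
 [375 230  23  43 573]
 [421 241  25  44 687]] [[371.23333333 232.26666667]
 [385.32286213 251.32286213]
 [432.00291121 262.5720524 ]]
```

View pics/stage_top.png

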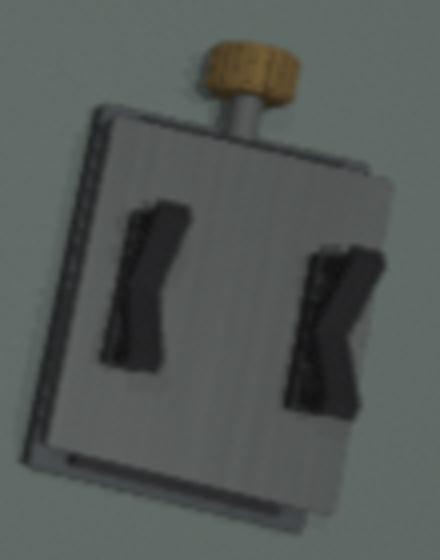

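View pics/red_top.png

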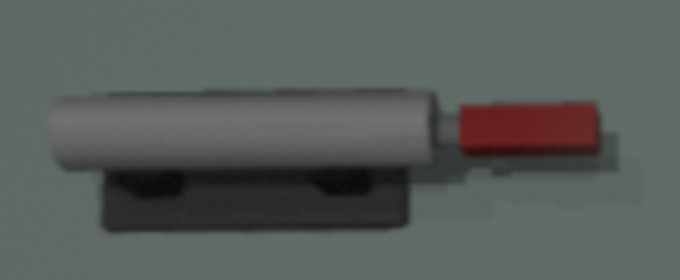

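View pics/stage_sc.png

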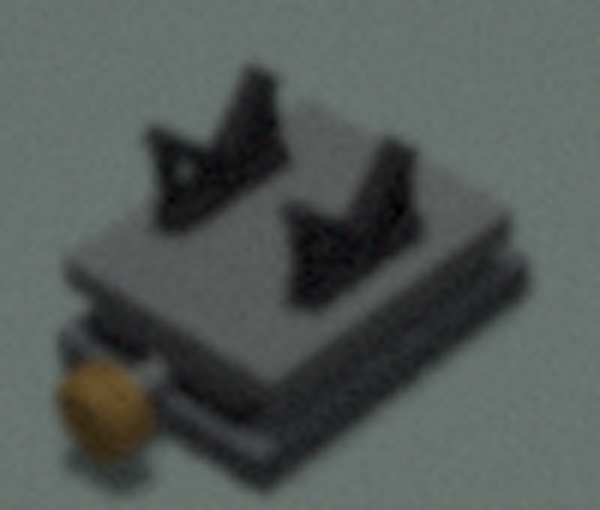

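```bash
cat >> h.py <<'E'
from scipy.spatial.transform import Rotation as Ro
def rv(az,flip=1):
    "tool down, rod direction azimuth az (rad): tool x = flip*rod dir"
    x=flip*np.array([np.cos(az),np.sin(az),0]); y=np.array([0,0,-1.]); z=np.cross(x,y)
    return Ro.from_matrix(np.c_[x,y,z]).as_rotvec()
E
python3 - <<'E'
from h import *
from cell import get_calibration,sense,bot
f=cv2.imread("pics/top0.png"); c=get_calibration("top")
q=sense()["tcp_rot"];print("tool R",Ro.from_rotvec(q).as_matrix().round(2).tolist()); w=get_calibration("wrist");print("wristcam",-np.array(w["R"]).T@w["t"])
pl=np.array([(115,118),(393,180),(330,515),(48,445)])/4+[350,180]
P=np.array([ray(c,p-0.4,50) for p in pl]);print("plate",P.round(1),np.linalg.norm(np.diff(P,axis=0),axis=1),"ctr",P.mean(0))
rt=np.array([(175,203),(145,370),(370,250),(341,415)])/4+[350,180]
T=np.array([ray(c,p-0.4,95) for p in rt]);print("rests",T.round(1),"len",np.linalg.norm(T[0]-T[1]),np.linalg.norm(T[2]-T[3]),"ctr",T.mean(0))
d=T[2:].mean(0)-T[:2].mean(0);print("axis",np.linalg.norm(d),np.arctan2(d[1],d[0]))
e=(P[1]+P[2]-P[0]-P[3]);print("plate az",np.arctan2(e[1],e[0])); e=(P[0]+P[1]-P[2]-P[3]);print(np.arctan2(e[1],e[0])-np.pi/2)
# tube: light gray, columns 118..205
g=cv2.cvtColor(f,cv2.COLOR_BGR2GRAY).astype(float)
hsv=cv2.cvtColor(f,cv2.COLOR_BGR2HSV)
print(hsv[152,150],hsv[130,150],hsv[165,150],hsv[140:168,150].tolist())
E
```

```text
tool R [[0.9, -0.0, 0.43], [-0.43, -0.0, 0.9], [-0.0, -1.0, -0.0]]
wristcam [203.77741286 593.76552944 372.31591556]
plate [[ 541.7 -161.8   50. ]
 [ 517.6 -267.5   50. ]
 [ 392.2 -236.3   50. ]
 [ 417.4 -132.2   50. ]] [108.42880256 129.2313341  107.11697904] ctr [ 467.20936207 -199.4549419    50.        ]
rests [[ 504.6 -171.9   95. ]
 [ 445.7 -158.9   95. ]
 [ 487.9 -240.2   95. ]
 [ 430.3 -226.6   95. ]] len 60.258030800482246 59.113583335144774 ctr [ 467.13173744 -199.42198232   95.        ]
axis 69.83355923584459 -1.8024362411883228
plate az -1.8020435168155446
-1.8098686591240676
[120   5 108] [ 78  24 105] [150  10  26] [[78, 24, 106], [80, 22, 105], [77, 24, 97], [83, 15, 68], [90, 3, 81], [0, 0, 92], [120, 5, 101], [120, 2, 106], [120, 2, 109], [120, 2, 112], [120, 2, 112], [120, 2, 109], [120, 5, 108], [120, 5, 107], [120, 2, 105], [105, 5, 100], [90, 3, 95], [120, 3, 91], [120, 3, 85], [90, 3, 77], [120, 4, 69], [0, 0, 58], [120, 6, 40], [60, 9, 27], [135, 19, 27], [150, 10, 26], [135, 13, 38], [120, 12, 43]]
```

```bash
python3 - <<'E'
from h import *
from cell import get_calibration,sense,bot,grab_frame
f=cv2.imread("pics/top0.png"); c=get_calibration("top")
h=cv2.cvtColor(f,cv2.COLOR_BGR2HSV); 
m=((h[:,:,1]<=9)&(h[:,:,2]>58)).astype(np.uint8); m[:130]=0;m[175:]=0;m[:,:100]=0;m[:,215:]=0
mid=[];
for u in range(122,204,4):
    r=np.nonzero(m[:,u])[0]; mid.append((u,r.min(),r.max()))
mid=np.array(mid,float);print(mid[[0,5,10,15,20]])
for k in (1,2):
    a,b=np.polyfit(mid[:,0],mid[:,k],1); p=ray(c,(122,a*122+b),48);q=ray(c,(204,a*204+b),48);d=q-p;print(k,p.round(1),q.round(1),np.arctan2(d[1],d[0]))
# handle edges
H,S,V=cv2.split(h)
red=(((H<8)|(H>172))&(S>120)&(V>60)); 
L=[]
for u in range(218,247): r=np.nonzero(red[140:165,u])[0]+140; L.append((u,r.min(),r.max(),r.mean()))
L=np.array(L,float)
for k in (1,2,3):
    a,b=np.polyfit(L[:,0],L[:,k],1);p=ray(c,(218,a*218+b),53);q=ray(c,(246,a*246+b),53);d=q-p;print(k,p.round(1),q.round(1),np.arctan2(d[1],d[0]))
az=-np.pi/2
for z in (200,36):
    for fl in (1,-1): print(z,fl,bot.inverse_kinematics([634,68,z],rv(az,fl)))
print(bot.inverse_kinematics([640,-100,60],rv(az)),[bot.inverse_kinematics([450,-290,z],rv(-1.804)) for z in (80,200)])
bot.movep([634,60,180],rv(az)); bot.wait(0.3)
w=get_calibration("wrist");im=grab_frame("wrist");cv2.imwrite("pics/w1.png",im[:,:,::-1])
np.savez("w1.npz",**w); s=sense();print(s["time"],s["tcp_pos"],s["tcp_rot"])
E
```

```text
[[122. 144. 161.]
 [142. 144. 160.]
 [162. 143. 160.]
 [182. 143. 160.]
 [202. 143. 160.]]
1 [648.1 246.   48. ] [650.  113.4  48. ] -1.5561788604477
2 [620.3 244.2  48. ] [621.8 112.5  48. ] -1.5596447227938033
1 [641.9  89.8  53. ] [643.2  45.1  53. ] -1.542947070526418
2 [626.4  89.4  53. ] [626.3  44.9  53. ] -1.5731280219535229
3 [634.2  89.6  53. ] [634.7  45.   53. ] -1.5580690858339392
200 1 [-0.06812482  0.5916634   1.440513    0.          1.10941625 -0.06812482]
200 -1 None
36 1 [-0.06812482  0.81529715  1.53084537  0.          0.79545013 -0.06812482]
36 -1 None
[-0.32720498  0.78868214  1.4968864   0.          0.85602411 -0.32720498] [array([-0.78131577,  0.6584043 ,  1.78620454,  0.        ,  0.69698381,
       -0.5481121 ]), array([-0.78131577,  0.46457472,  1.70174455,  0.        ,  0.97527339,
       -0.5481121 ])]
2.725 [633.94275314  60.42376801 180.03364605] [-1.20950194  1.20868878 -1.20871619]
```

View pics/w1.png

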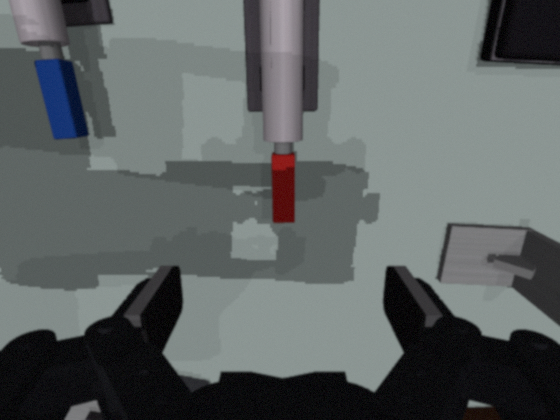

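The wrist view shows the red handle from (284,153) to (284,222), the tube mouth near (283,140), and the jaws centred on about column 283. I'll measure the handle here as well.

```bash
python3 - <<'E'
from h import *
f=cv2.imread("pics/w1.png"); c=dict(np.load("w1.npz"))
h=cv2.cvtColor(f,cv2.COLOR_BGR2HSV);H,S,V=cv2.split(h)
red=(((H<8)|(H>172))&(S>120)&(V>60)); red[:, :240]=0; red[:,330:]=0; red[260:]=0
ys,xs=np.nonzero(red);print(xs.min(),xs.max(),ys.min(),ys.max())
# bright top face vs end faces: print column profile of V
print(V[148:226:2,284].tolist())
L=[]
for v in range(165,218): r=np.nonzero(red[v])[0]; L.append((v,r.min(),r.max()+1))
L=np.array(L,float)
for k in (1,2):
    a,b=np.polyfit(L[:,0],L[:,k],1); p=ray(c,(a*165+b,165),53);q=ray(c,(a*215+b,215),53);d=q-p;print(p.round(1),q.round(1),np.arctan2(d[1],d[0]))
print([ray(c,(284,v),53).round(1).tolist() for v in (ys.min(),163,ys.max()+1)])
g=((S<=40)&(V>80)); 
L=[]
for v in range(5,125,10):
    r=V[v,245:325]; e=np.nonzero(r>115)[0]+245; L.append((v,e.min(),e.max()))
L=np.array(L,float);print(L[:3],L[-3:])
for k in (1,2):
    a,b=np.polyfit(L[:,0],L[:,k],1); p=ray(c,(a*5+b,5),48);q=ray(c,(a*125+b,125),48);d=q-p;print("tube",p.round(1),q.round(1),np.arctan2(d[1],d[0]))
E
```

```text
272 294 153 222
[101, 104, 97, 97, 133, 140, 140, 140, 140, 141, 136, 105, 87, 86, 86, 86, 87, 85, 87, 86, 87, 88, 86, 86, 87, 87, 86, 84, 86, 85, 85, 86, 87, 86, 87, 86, 85, 84, 98]
[625.6  87.2  53. ] [626.3  47.4  53. ] -1.5516095909014973
[642.6  87.2  53. ] [642.7  47.4  53. ] -1.5697019965905432
[[634.7, 96.2, 53.0], [634.8, 88.7, 53.0], [634.9, 40.7, 53.0]]
[[  5. 263. 324.]
 [ 15. 264. 324.]
 [ 25. 264. 324.]] [[ 95. 245. 324.]
 [105. 245. 324.]
 [115. 245. 324.]]
tube [624.5 195.7  48. ] [603.3 116.3  48. ] -1.8321439862419517
tube [661.7 195.7  48. ] [664.5 116.4  48. ] -1.5349268166894505
```

Both views agree. The handle runs from y≈94 to y≈41 (53 mm measured against 55), its axis is at x≈634.6, and its azimuth is about -1.558. Next I'll grasp it.

```bash
python3 - <<'E'
from h import *
from cell import get_calibration,sense,bot,grab_frame
r=rv(-1.558)
bot.movep([634.7,73.5,90],r)
print(bot.movel([634.7,73.5,36],speed=80,f_stop=8))
bot.wait(0.2);s=sense();print(s["time"],s["tcp_pos"],s["contact_force"])
bot.grab(70);bot.wait(0.2)
s=sense();print(s["time"],s["tcp_pos"],s["contact_force"],s["wrist_torque"],s["grip_width"]*85)
cv2.imwrite("pics/w2.png",grab_frame("wrist")[:,:,::-1])
E
```

```text
False
4.2 [635.15647072  73.50439363  36.63029223] [0.38012257 0.108901   0.35567698]
5.025 [634.63772613  73.50380026  36.12760993] [-1.25241101  0.43808245  1.06716363] [0.07952787 0.05852506 0.05875336] 16.826378843863758
```

View pics/w2.png

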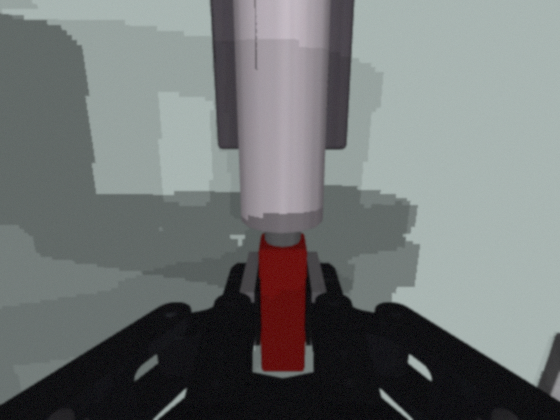

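The handle is held between the pads at about (283,300), the tube is directly in line above it, and the forces are small. Now I'll lift slightly and draw the rod out.

```bash
python3 - <<'E'
from h import *
from cell import get_calibration,sense,bot,grab_frame
d=np.array([np.cos(-1.558),np.sin(-1.558),0])
p=np.array([634.7,73.5,39.])
def rep():
    s=sense();print(round(s["time"],2),s["tcp_pos"].round(1),s["contact_force"].round(1),s["wrist_torque"].round(2),round(s["grip_width"]*85,2))
print(bot.movel(p,speed=30,f_stop=15));rep()
print(bot.movel(p+d*40,speed=60,f_stop=15));rep()
print(bot.movel(p+d*182,speed=110,f_stop=15));bot.wait(.2);rep()
cv2.imwrite("pics/w3.png",grab_frame("wrist")[:,:,::-1]);cv2.imwrite("pics/t3.png",grab_frame("top")[:,:,::-1]);np.savez("w3.npz",**get_calibration("wrist"))
E
```

```text
False
5.33 [634.6  73.5  38.8] [-0.1 -0.2 -2.3] [-0.17 -0.04 -0.02] 16.96
False
6.14 [635.1  33.5  39. ] [-0.1  0.  -2.2] [-0.17  0.01 -0.06] 16.9
False
7.78 [ 637.  -107.8   39. ] [ 0.3 -0.1 -1.7] [-0.14  0.02 -0.03] 16.86
```

View pics/w3.png

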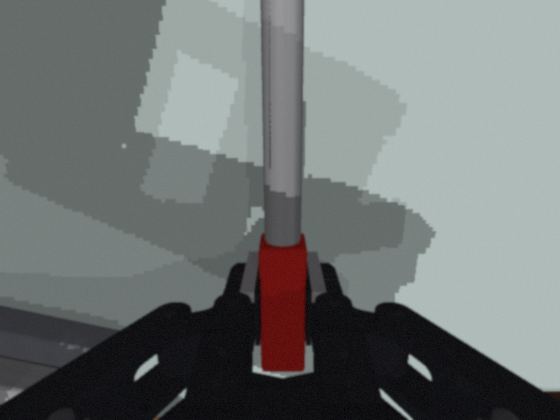

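View pics/t3.png

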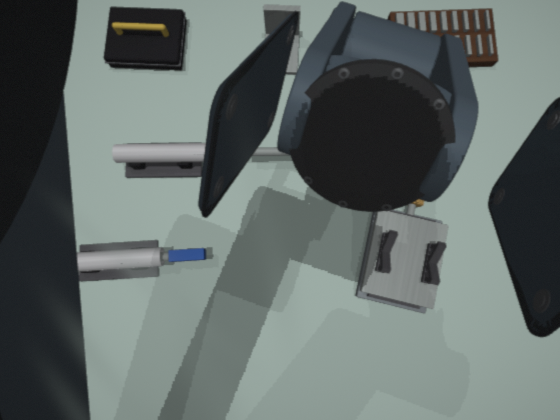

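The rod is clear of the tube, with about 1.7 N of load and the shaft seen straight up the image along column 283. I'll lift it and hover over the stage.

```bash
python3 - <<'E'
from h import *
from cell import get_calibration,sense,bot,grab_frame
w=dict(np.load("w3.npz"))
for v in (234,237,240): print(v,ray(w,(283,v),56).round(1))
S=np.array([467.1,-199.4]);az=-1.804;u=np.array([np.cos(az),np.sin(az)])
g=S+86*u;print(g)
bot.movel([637,-108,140],speed=150)
bot.movep([*g,160],rv(az));bot.wait(.4)
s=sense();print(s["time"],s["tcp_pos"],s["contact_force"],s["wrist_torque"])
np.savez("w4.npz",**get_calibration("wrist"));cv2.imwrite("pics/w4.png",grab_frame("wrist")[:,:,::-1])
f=grab_frame("scene")[:,:,::-1];cv2.imwrite("pics/s4.png",f)
cv2.imwrite("pics/s4c.png",cv2.resize(f[60:220,120:320],None,fx=3.6,fy=3.6,interpolation=cv2.INTER_CUBIC))
E
```

```text
234 [636.6 -80.2  56. ]
237 [636.7 -81.3  56. ]
240 [636.7 -82.4  56. ]
[ 447.22577348 -283.07206894]
10.125 [ 447.67063223 -282.62683518  159.90384089] [-0.34125419  0.15716152 -1.90416636] [-0.11519738  0.06643474 -0.0103524 ]
```

View pics/w4.png

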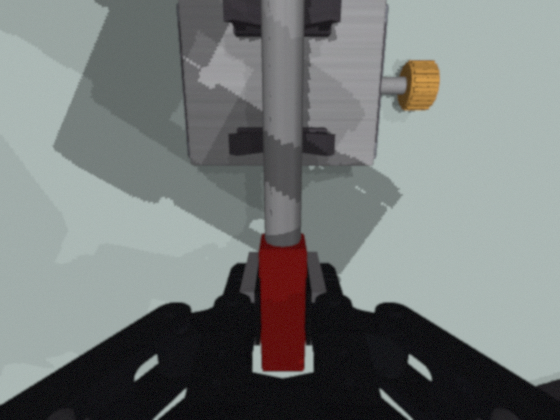

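View pics/s4c.png

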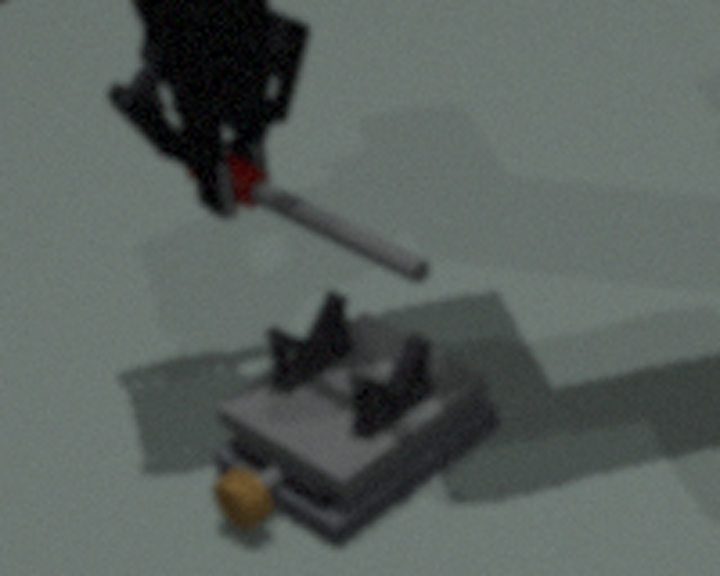

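```bash
python3 - <<'E'
from h import *
from cell import get_calibration
w=dict(np.load("w4.npz"));c=get_calibration("scene")
S=np.array([467.1,-199.4]);az=-1.804;u=np.array([np.cos(az),np.sin(az)]);n=np.array([-u[1],u[0]])
def st(px,z): d=ray(w,px,z)[:2]-S; return (d@u).round(1),(d@n).round(1)
print("plate near corners (expect 55,+-65)",st((191,164),50),st((374,164),50))
for z in (95,): print("near rest", [st((x,y),z) for x,y in((230,154),(334,153),(230,131),(334,129))],[st((x,y),z) for x,y in((225,25),(340,22),(237,36))])
print("knob",st((418,85),30))
for z in (160,164,168,172): print(z,proj(c,[*(S-65*u),z]), proj(c,[*(S+65*u),z]))
f=cv2.imread("pics/w4.png");cv2.imwrite("pics/w4c.png",cv2.resize(f[0:190,170:400],None,fx=3.4,fy=3,interpolation=cv2.INTER_CUBIC)[:600,:800])
E
```

```text
plate near corners (expect 55,+-65) (np.float64(55.2), np.float64(-64.2)) (np.float64(55.0), np.float64(64.7))
near rest [(np.float64(41.4), np.float64(-29.5)), (np.float64(40.8), np.float64(29.5)), (np.float64(28.6), np.float64(-29.0)), (np.float64(27.4), np.float64(28.9))] [(np.float64(-24.6), np.float64(-29.2)), (np.float64(-26.1), np.float64(29.6)), (np.float64(-19.5), np.float64(-23.3))]
knob (np.float64(1.6), np.float64(97.0))
160 [236.21368363 138.06629275] [191.45026845 115.79103196]
164 [236.0932554  136.38550958] [191.19363402 114.14525051]
168 [235.97199795 134.69315329] [190.93534495 112.48885786]
172 [235.84990269 132.98910395] [190.67538516 110.82175105]
```

View pics/w4c.png

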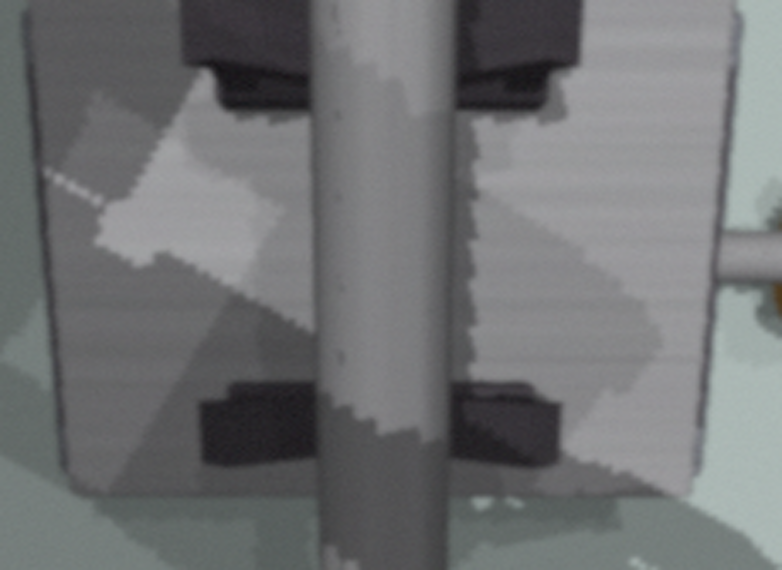

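The wrist camera agrees with the top view: plate edge at 55.1 (expected 55), near rest at 28–41 (expected 29–41), lateral offset under 0.5 mm. The shaft tip in the scene view matches a level rod. Now I'll lower it gently.

```bash
python3 - <<'E'
from h import *
from cell import get_calibration,sense,bot,grab_frame
g=np.array([447.22,-283.07])
def rep():
    s=sense();print(round(s["time"],2),s["tcp_pos"].round(1),s["contact_force"].round(1),s["wrist_torque"].round(2),round(s["grip_width"]*85,2))
print(bot.movel([*g,80],speed=70,f_stop=6));bot.wait(.3);rep()
print(bot.movel([*g,69.5],speed=8,f_stop=2.5));rep();bot.wait(.2);rep()
f=grab_frame("scene")[:,:,::-1]
cv2.imwrite("pics/s5c.png",cv2.resize(f[60:220,120:320],None,fx=3.6,fy=3.6,interpolation=cv2.INTER_CUBIC))
cv2.imwrite("pics/w5.png",grab_frame("wrist")[:,:,::-1])
E
```

```text
False
11.82 [ 447.3 -283.2   80.3] [-0.5 -0.4 -0.3] [-0.07  0.02  0.02] 16.86
True
12.76 [ 447.  -283.    71.8] [-0.4 -0.1  2.9] [0.   0.08 0.01] 16.7
12.96 [ 447.  -283.    71.7] [-0.4  0.   4.7] [ 0.07 -0.04  0.01] 16.45
```

View pics/s5c.png

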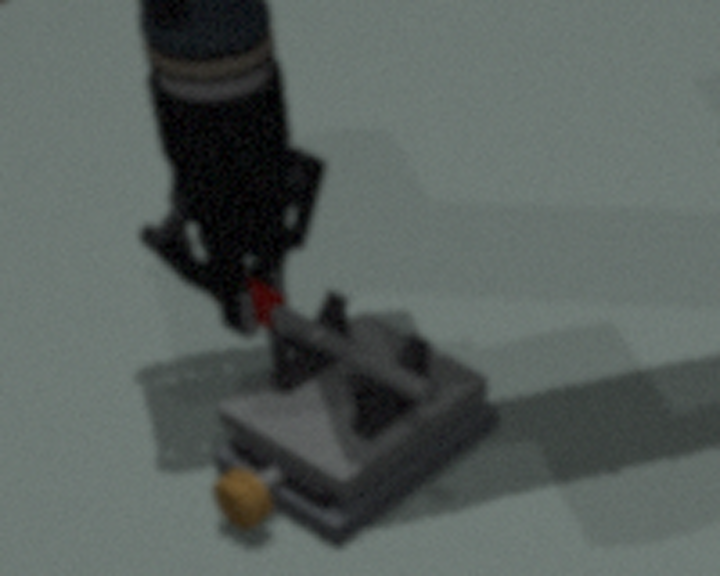

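View pics/w5.png

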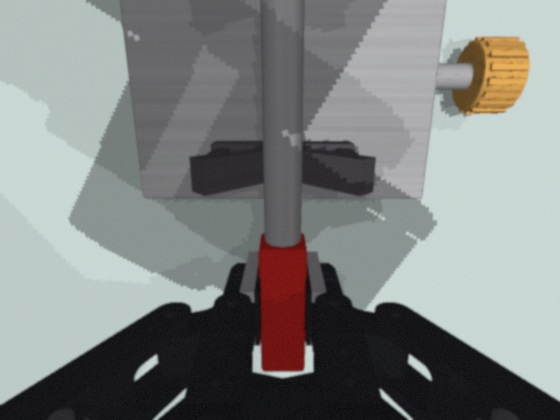

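The rod touched down at TCP z=71.8, so its axis is at about 79.8 (expected 80). The shaft lies in the V at column 283. I'll release, retreat and check.

```bash
python3 - <<'E'
from h import *
from cell import get_calibration,sense,bot,grab_frame
g=np.array([447.22,-283.07])
bot.grab(20);bot.open_jaws();bot.wait(.2)
print(sense()["contact_force"])
bot.movel([*g,200],speed=90)
bot.movep([380,-380,300],rv(-1.804));bot.wait(.4)
s=sense();print(s["time"],s["contact_force"],s["tcp_pos"],s["grip_width"])
f=grab_frame("scene")[:,:,::-1];cv2.imwrite("pics/s6.png",f)
cv2.imwrite("pics/s6c.png",cv2.resize(f[100:220,140:300],None,fx=4.5,fy=4.5,interpolation=cv2.INTER_CUBIC))
cv2.imwrite("pics/t6.png",grab_frame("top")[:,:,::-1])
np.savez("w6.npz",**get_calibration("wrist"));cv2.imwrite("pics/w6.png",grab_frame("wrist")[:,:,::-1])
E
```

```text
[ 0.17892305  0.48129626 -0.38201956]
16.7917 [ 0.45025115 -0.14393002  0.02731136] [ 380.32111692 -379.24932136  299.34706225] 0.9979323721844343
```

View pics/s6c.png

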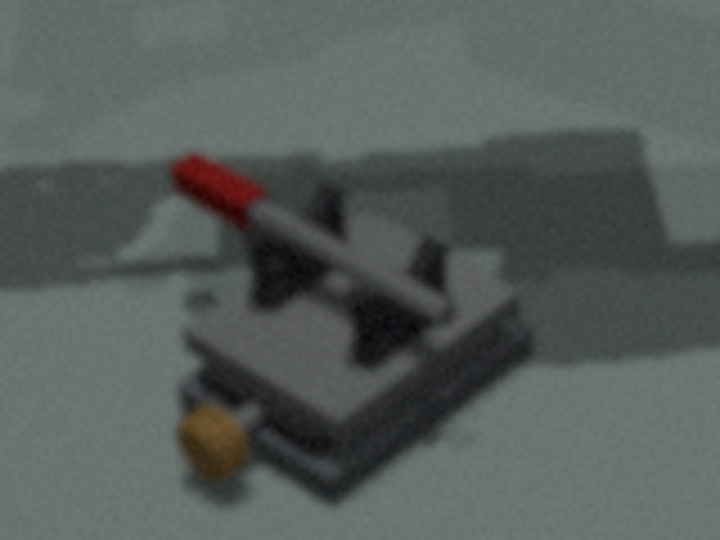

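View pics/t6.png

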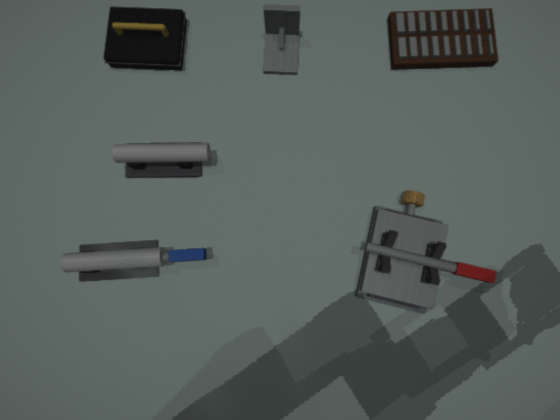

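View pics/w6.png

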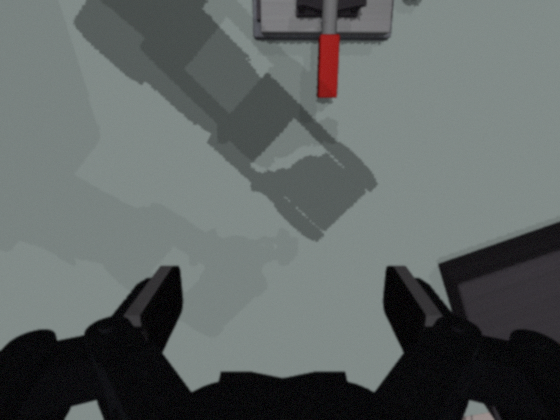

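The rod lies across both V's in every view: shaft tip at (364,246) and handle from (455,267) to (495,275) in the top view. The blue rod hasn't moved. I'll check the centring numerically.

```bash
python3 - <<'E'
from h import *
from cell import get_calibration
c=get_calibration("top");S=np.array([467.1,-199.4]);az=-1.804;u=np.array([np.cos(az),np.sin(az)]);n=np.array([-u[1],u[0]])
def st(px,z): d=ray(c,px,z)[:2]-S; return (d@u).round(1),(d@n).round(1)
f=cv2.imread("pics/t6.png");H,Sa,V=cv2.split(cv2.cvtColor(f,cv2.COLOR_BGR2HSV))
red=(((H<8)|(H>172))&(Sa>120)&(V>50)); red[:230]=0;red[:,:430]=0
ys,xs=np.nonzero(red); P=[st((x,y),89) for x,y in zip(xs,ys)];P=np.array(P,float);print("handle x (65..120)",P.min(0),P.max(0),P.mean(0))
print("tip(-65,0)",st((363.5,245.5),80))
b=cv2.imread("pics/top0.png");
r=np.s_[230:290,50:225]
def bl(i): h=cv2.cvtColor(i,cv2.COLOR_BGR2HSV)[r]; m=(abs(h[:,:,0].astype(int)-112)<12)&(h[:,:,1]>120); y,x=np.nonzero(m);return x.mean(),y.mean(),m.sum()
print(bl(b),bl(f))
E
```

```text
handle x (65..120) [62.2 -9.6] [117.3   8. ] [90.06755647 -0.80595483]
tip(-65,0) (np.float64(-69.9), np.float64(0.5))
(np.float64(136.38131313131314), np.float64(24.535353535353536), np.int64(396)) (np.float64(136.37878787878788), np.float64(24.535353535353536), np.int64(396))
```

```bash
python3 - <<'E'
from h import *
from cell import get_calibration
S=np.array([467.1,-199.4]);az=-1.804;u=np.array([np.cos(az),np.sin(az)]);n=np.array([-u[1],u[0]])
def st(c,px,z): d=ray(c,px,z)[:2]-S; return (d@u).round(1),(d@n).round(1)
w=dict(np.load("w6.npz"));f=cv2.imread("pics/w6.png")
H,Sa,V=cv2.split(cv2.cvtColor(f,cv2.COLOR_BGR2HSV))
red=(((H<8)|(H>172))&(Sa>120)&(V>50)); red[120:]=0
ys,xs=np.nonzero(red);print(xs.min(),xs.max(),ys.min(),ys.max())
print("wrist handle start/end", st(w,(330,ys.min()),89),st(w,(327,ys.max()+1),89),"plate edge(55)",st(w,(262,38),50),st(w,(390,37),50))
c=get_calibration("top");t=cv2.imread("pics/t6.png")
cv2.imwrite("pics/t6c.png",cv2.resize(t[190:320,345:505],None,fx=4.5,fy=4.5,interpolation=cv2.INTER_CUBIC))
s=get_calibration("scene");g=cv2.imread("pics/s6.png");H,Sa,V=cv2.split(cv2.cvtColor(g,cv2.COLOR_BGR2HSV))
red=(((H<8)|(H>172))&(Sa>110)&(V>50)); red[180:]=0;red[:110]=0;red[:,:160]=0;red[:,230:]=0
ys,xs=np.nonzero(red);P=np.array([st(s,(x,y),85) for x,y in zip(xs,ys)],float);print("scene handle z85",P.min(0),P.max(0),P.mean(0))
# stage check in scene: plate corners crop s6c
for p in ((185,330),(340,425),(528,292)): q=np.array(p)/4.5+[140,100]; print(st(s,q,50))
E
```

```text
317 339 34 97
wrist handle start/end (np.float64(64.9), np.float64(-0.4)) (np.float64(119.8), np.float64(-1.0)) plate edge(55) (np.float64(62.0), np.float64(-63.8)) (np.float64(61.0), np.float64(64.8))
scene handle z85 [ 58.3 -13. ] [120.9  17. ] [90.225625  1.460625]
(np.float64(50.5), np.float64(64.7))
(np.float64(-58.1), np.float64(66.2))
(np.float64(-60.2), np.float64(-66.4))
```

View pics/t6c.png

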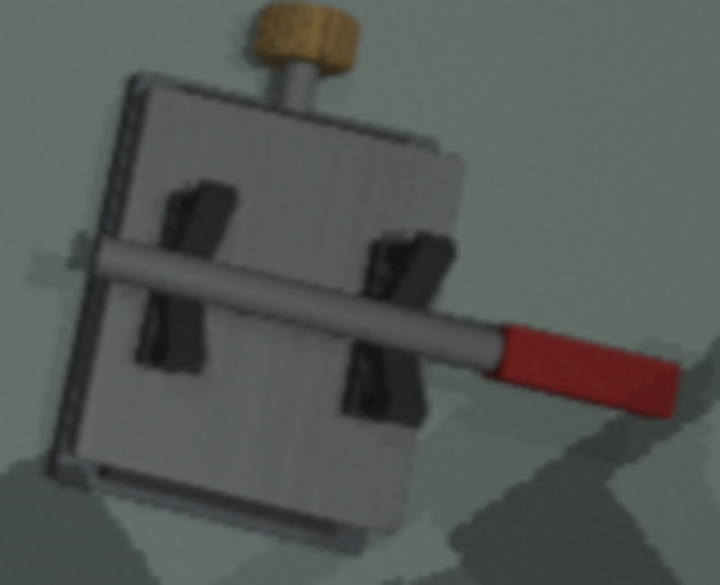

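The estimates put the rod within about 3 mm of centre along the axis and 1 mm sideways, which is as fine as the calibration allows, so I won't disturb it. Handing in.

```bash
python3 -c "
from cell import workorder,sense
print(sense()['time']);workorder.finish_job()"
```

```text
16.9417
the job is handed in; nothing more can be done
```

I drew the red rod straight out of its tube, lowered it gently into both V rests of the stage, let go and backed the arm away. I handed the job in at 16.9 s of the 43 s allowed.

**Handling:** The force readings I took during the pull stayed under about 2.5 N. Lowering stopped at about 3 N of contact, rising to 4.7 N before I let go. The rod's axis was then at about 79.8 mm, against the 80 mm expected.

**Final checks:**
- **Placement:** all three cameras show the rod resting in the V rests with nothing touching it. The gripper is open, clear of the stage, and reading no load.
- **Blue rod:** it has not moved; its handle is in the same place in the top view to within 0.01 pixel.
- **Centring along the rod:** the views disagree slightly.
  - **Top view:** the handle reads 2.5 mm short of centre. My first pick of the shaft tip gave -5 mm; a closer look put it near zero by a rough estimate.
  - **Wrist view:** the handle reads within 0.2 mm of centre, but in that picture the stage edge came out about 6 mm off. I may have picked the base plate's edge instead.
  - **Scene view:** the handle reads 2.3 mm short against the measured stage position, but the stage itself reads about 4 mm shifted the same way.
  - **Overall:** I judged it within about 3 mm along the rod and 1 mm sideways, close to the 2 mm calibration limit, and did not adjust it.

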